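Exchange two specimens and their containers between the stages

ROBOT

A 7-joint arm with a two-finger parallel gripper is mounted at the origin on the work surface. World frame = base frame: x ahead of the robot, y to its left, z up, the work surface at z = 0. Lengths are in m, angles in rad, forces in N, time in s.
With the tool pointing down it reaches from about 0.425 to 1.025 m from the base axis. Payload 9.4 kg.
Tool frame: the origin (TCP) lies on the centre line of the jaws, within the pads' length; the fingertips stand 25 mm ahead of it and the grasp point (between the pads) lies 6 mm ahead of it (bot.tip_reach is the distance from the TCP to the fingertips, in m); z points along the fingers, x is the direction in which the jaws open and shut, and the axes are right-handed (so a half turn about z gives the same grasp; the last joint's range is limited). The gripper opens to 85 mm and grips with 20 to 120 N. Pads are 22 mm wide; open, the fingers measure 114 mm over their backs; the gripper's body (76 mm by 85 mm) begins 54 mm behind the grasp point. The pads swing forward as they close: fully open they stand 13 mm farther back than shut.
Start: joints at [1.129, 0.599, -0.003, 1.599, 0.002, 0.943, -0.08], TCP at [0.259, -0.677, 0.256] pointing down, gripper open.
Joint ranges: [-2.57, 2.57], [-0.35, 1.97], [-1.29, 1.29], [0.11, 2.56], [-1.05, 4.19], [0.11, 1.86], [-2.63, 2.63]. Speed limits (rad/s): [2.22, 2.22, 3.01, 3.01, 3.14, 3.14, 3.14].

INTERFACE

Orientations are given as a rotation vector (axis times angle).
In Python, from bench import bot gives the robot as it stands. The module is installed in compiled form; this text tells all that it offers.
- The arm moves only by the tool carry_out, never from a script. Its argument "targets" is text: rows parted by semicolons, each of 7 numbers parted by spaces: the shift along the tool's x, y, z in mm, then the turn, a rotation vector about the tool's x, y, z in rad, then the closure in counts, from 0 (fully open) to 255 (shut). A call has 1 to 10 rows; each row shifts and turns the commanded pose from where the row before left it, along the tool's axes as they then stand; what a row does not reach is not made up. A row lasts 1/10 s, in which the tool goes at most 50 mm and 8.59 degrees, less where a joint would pass 70% of its speed; a pose out of reach is approached as far as the arm can. A call with a gripper value outside its range is refused whole. The fingers move at their own pace and stop on an object; the grip force is fixed at half the most. Time passes only in rows, so rows that do not move let the fingers close. It gives the time, the measured TCP pose, the force and the opening at its end, in the units of the state.
- bot.get_state(): the state, without advancing time (a new reading comes with each control period).
- bot.get_image(name): name is "side" or "top" or "wrist"; returns a dict with "img" (384x512x3 uint8, red, green, blue), "depth" (384x512 float32, m along the optical axis (not along the pixel's ray), 0 where there is no reading), "fx", "fy", "cx", "cy" (pixels), "k1" (the pictures are not rectified: a ray, as slopes to the right and down, at radius r is drawn at 1 + k1 r^2 times it, then the intrinsics apply), "rvec" (rotation vector, rad) and "tvec" (3), from world to camera coordinates, as OpenCV has them; the wrist camera has in their place "mount" (4x4, takes a point from camera to tool coordinates, whose origin is the TCP and whose axes are the tool frame's). Camera axes: x right, y down, z forward; pixel columns grow to the right and rows downward; lengths in m; the calibration is good to about 2 mm. A picture is of the moment at which its call begins: read the wrist's pose just before it.
- bot.sign_off(): hands the job in, once; it reports no verdict.
The state is a dict: "t": time; "qpos": joint angles; "qd": joint speeds; "joint_efforts": joint torques, N m; "tool_pos": TCP position; "eef_rot": TCP orientation; "contact_force": force on the tool from outside, world axes, zero at the start; "wrist_torque": the same for the moment, N m; "finger_gap": opening from 0.0 (shut) to 1.0 (fully open).
Only numpy, scipy, OpenCV 4.12 (cv2) and the standard library are available. Lean on these libraries where they do the work, as an engineer would, in place of code of your own. Each camera call takes 0.05 s, during which the arm holds its last target.

TASK

Repeat the comparison the other way round: exchange the two specimen mounts, each upright in the middle of the stage where the other one was, and let each one's container follow it, the jar and the carton changing trays, each upright in the middle. These are exhibits: set them down gently and never on the bare bench; if one must wait, use the clean mat. Leave the stand magnifier where it is.

Things in the scene. Friction and masses are not known exactly. Their poses are not given: they have to be found in the camera images.
- chuck_mount: Loose specimen mount with a round chuck, 0.3 kg, 82 mm tall, round. Origin: centre of its underside, z up. Steel foot 44 mm across and 12 mm high, neck 20 mm across, dark knurled chuck 34 mm across from 28 to 58 mm height (grasp it at 44 mm), then a cone and a brass lock plug 13 mm across on top. On stage_a at the start.
- vice_mount: Loose specimen mount with a small vice, 0.34 kg, 78 mm tall. Origin: centre of its underside, z up. Steel foot 44 mm across; bed and light metal jaws 24 to 54 mm high, 28 mm wide along its y; bed from -25 to 37 mm along x, screw knob at x = 45 mm; a dark chain link 22 mm wide stands in the jaws. Grasp over the origin, closing along y, at 42 mm height. On stage_b at the start.
- jar: White round screw-cap specimen jar, 48 mm across, 57 mm tall, 0.07 kg, loose: the container of the chuck mount's specimen. Origin: centre of its underside, z up. Grasp at 32 mm height. In tray_a at the start.
- carton: Small rigid brown cardboard box, 64 mm (its x) by 46 mm (its y), 45 mm tall, 0.08 kg, loose: the container of the vice mount's specimen. Origin: centre of its underside, z up. Grasp closing along its y at 30 mm height. In tray_b at the start.
- stage_a: The one of two equal fixed specimen stages that carries the chuck mount at the start. Black base 110 mm square, round table 82 mm across on top. Origin: centre of the underside; the flat top is 60 mm above it. Two micrometer heads, lower than 52 mm, stick out to 86 mm from the centre on its +x and +y sides. tray_a lies on its -x side, nearer the robot, about 155 mm from centre to centre.
- stage_b: The other fixed specimen stage, equal to stage_a; it carries the vice mount at the start, and tray_b lies on its -x side, nearer the robot. Origin: centre of the underside; the flat top is 60 mm above it.
- tray_a: Flat stainless tray, fixed, in front of stage_a: 106 mm (its x) by 96 mm (its y), inside 100 by 90 mm. Origin: centre of its underside, on the bench; floor 6 mm, rim 12 mm above it. Holds the jar at the start.
- tray_b: Flat stainless tray, fixed, in front of stage_b, equal to tray_a (floor 6 mm, rim 12 mm above its origin). Holds the carton at the start.
- clean_mat: Flat light-grey clean mat, 120 mm (its x) by 110 mm (its y), fixed, empty, between the two stages or the two trays: the free place for parking. Origin: centre of its underside, on the bench; its top is 6 mm above it.
- magnifier: Black three-legged stand magnifier, 53 mm across, 48 mm tall, loose: a bystander in front of or behind the clean mat. Origin: centre of its underside. Tweezers and a marker, under 15 mm high, lie between the trays and the middle; all other equipment is further out and under 0.2 m high.
There are look-alikes about, which are no part of the job. Leave any purple look-alike of the carton alone.

How it is judged:
By the outcome, as a careful person would: the job done as asked, in the order asked, and still so for the second after the job is handed in, with the robot touching nothing.
It also fails if it takes over 141 s, if anything falls off the work surface, if the arm or the gripper's body presses on something with over 40 N, if the wrist force passes 120 N, or if a joint passes its speed limit or range.

## Working session

There is one attempt and no reset: what is moved stays moved. The work goes in short steps, Python scripts to look and compute and a tool call to move; the robot and the scene stay as the last step left them, time stands still between calls to the robot, and variables do not carry over. Pictures are saved under pics/ and viewed, and the job is handed in when it is done.

Besides the shell and the picture viewer there is one more tool, called after "Request:" as name(argument=value, ...) on one line, values as JSON. carry_out: Moves the arm, as the interface text tells. Its arguments: {"type":"object","properties":{"targets":{"type":"string"}},"required":["targets"]}

```bash
mkdir -p pics
cat > h.py <<'E'
import numpy as np, cv2
from bench import bot
from scipy.spatial.transform import Rotation as R
def snap(name,fn=None):
    s=bot.get_state(); d=bot.get_image(name); d['state']=s
    if fn: cv2.imwrite('pics/'+fn,d['img'][:,:,::-1])
    np.save('/tmp/'+name+'.npy',d,allow_pickle=True); return d
def load(name): return np.load('/tmp/'+name+'.npy',allow_pickle=True).item()
def cam(d):
    # returns Rcw (cam->world), origin
    if 'mount' in d:
        T=np.eye(4);T[:3,:3]=R.from_rotvec(d['state']['eef_rot']).as_matrix();T[:3,3]=d['state']['tool_pos']
        M=T@np.array(d['mount']); return M[:3,:3],M[:3,3]
    Rw=R.from_rotvec(np.ravel(d['rvec'])).as_matrix(); return Rw.T,-Rw.T@np.ravel(d['tvec'])
def slopes(d,px):
    px=np.atleast_2d(np.array(px,float))
    x=(px[:,0]-d['cx'])/d['fx'];y=(px[:,1]-d['cy'])/d['fy']
    u=np.stack([x,y],1);s=u.copy()
    for _ in range(30): s=u/(1+d['k1']*(s**2).sum(1,keepdims=True))
    return s
def plane(d,px,z):
    Rc,o=cam(d);s=slopes(d,px);r=np.c_[s,np.ones(len(s))]@Rc.T
    return o+r*((z-o[2])/r[:,2])[:,None]
def dep(d,px):
    px=np.atleast_2d(px).astype(int);Rc,o=cam(d);s=slopes(d,px);z=d['depth'][px[:,1],px[:,0]]
    return o+(np.c_[s,np.ones(len(s))]*z[:,None])@Rc.T
def cloud(d):
    h,w=d['depth'].shape;v,u=np.mgrid[:h,:w];P=dep(d,np.c_[u.ravel(),v.ravel()])
    P[d['depth'].ravel()==0]=np.nan
    return P.reshape(h,w,3)
def proj(d,P):
    Rc,o=cam(d);p=(np.atleast_2d(P)-o)@Rc;s=p[:,:2]/p[:,2:];f=1+d['k1']*(s**2).sum(1,keepdims=True)
    return s*f*[d['fx'],d['fy']]+[d['cx'],d['cy']]
E
python3 - <<'E'
from h import *
s=bot.get_state();print(s, bot.tip_reach)
for n in('top','side','wrist'):
    d=snap(n,n+'0.png');Rc,o=cam(d);print(n,o,Rc[:,2],d['fx'],d['k1'],d.get('mount'))
E
```

```text
{'t': 0.0, 'qpos': array([ 1.12932958,  0.60009997, -0.00254338,  1.60010689,  0.00182628,
        0.94289345, -0.0798099 ]), 'qd': array([ 0.00016551, -0.00072546, -0.00075879, -0.0008615 ,  0.0006501 ,
        0.00060581, -0.00103083]), 'joint_efforts': array([-5.79755615e-04, -7.76451731e+01,  1.56471457e+00, -2.58007550e+01,
        1.23515481e-02,  8.96000653e-03,  1.13193201e-07]), 'tool_pos': array([ 0.2584644 , -0.67691682,  0.25544331]), 'eef_rot': array([-2.58697428e+00,  1.78119528e+00,  2.07930176e-03]), 'contact_force': array([ 0.57694198,  0.12360402, -0.83839043]), 'wrist_torque': array([ 0.02025138,  0.05339432, -0.0254999 ]), 'finger_gap': 1.001690939887335} 0.025
top [0.2998873  0.0277656  1.42302351] [ 0.13623209 -0.00353818 -0.99067063] 436.30692592237074 -0.09238276102486416 None
side [0.32767761 0.63036657 0.69785362] [ 0.15196491 -0.66592472 -0.73037725] 381.03658812803957 -0.048059360937951635 None
wrist [ 0.3353456  -0.64797274  0.37352185] [-0.3017069  -0.11282281 -0.94670162] 292.0783235082175 -0.022711082134103146 [[ 9.99999549e-01  1.88369158e-04 -9.30808754e-04  1.90932224e-04]
 [ 1.21320207e-04  9.46761440e-01  3.21935958e-01 -8.21356535e-02]
 [ 9.41896642e-04 -3.21935925e-01  9.46760990e-01 -1.18039662e-01]
 [ 0.00000000e+00  0.00000000e+00  0.00000000e+00  1.00000000e+00]]
```

View pics/top0.png

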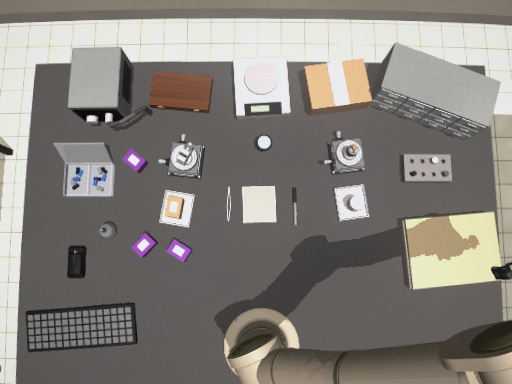

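View pics/side0.png

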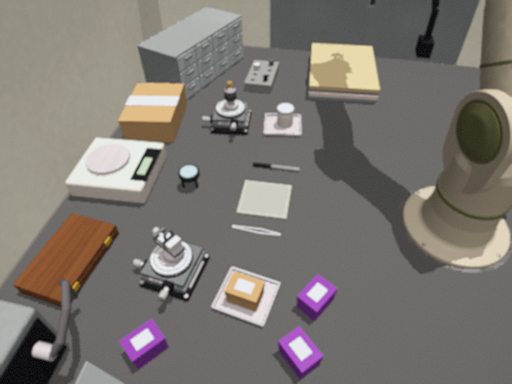

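Top view: the image's up is +x and left is +y. Stage_b with the vice is at about (185,158), the carton in tray_b at (174,207), stage_a with the chuck at (347,153), the jar in tray_a at (354,202), the mat at (259,204) and the magnifier at (264,142). Three purple cartons, at (134,160), (144,244) and (178,250), are look-alikes. A grey round thing sits at (107,230).

Run:
```python
from h import *
d=load('top');P=cloud(d)
im=d['img'][:,:,::-1]
a=cv2.resize(im[130:235,140:240],None,fx=4,fy=4,interpolation=cv2.INTER_CUBIC)
b=cv2.resize(im[130:235,310:410],None,fx=4,fy=4,interpolation=cv2.INTER_CUBIC)
cv2.imwrite('pics/c0.png',np.hstack([a,b])[:600])
for n,p in dict(stB=(185,160),stA=(347,155),jar=(354,202),carton=(174,207),mat=(259,204),mag=(264,142),grey=(107,230),pen=(295,206),tw=(229,204)).items(): print(n,dep(d,p).round(3))
def blob(m,z,lo=0):
    n,l,st,c=cv2.connectedComponentsWithStats(m.astype(np.uint8))
    for i in range(1,n):
        if st[i,4]>lo: 
            pts=np.argwhere(l==i)[:,::-1].astype(np.float32); r=cv2.minAreaRect(plane(d,pts,z)[:,:2].astype(np.float32)*1000); print(st[i].tolist(),np.round(r[0]),np.round(r[1]),round(r[2],1))
H=P[:,:,2]
print('range',np.nanmin(H[100:250]))
sub=np.zeros(H.shape,bool);sub[130:235,140:380]=1
g=im.astype(int).min(2)
print('bright');blob(sub&(g>120)&(H<0.03),0.006,100)
print('h>.035');blob(sub&(H>.035)&(H<.075),0.06,60)
print('h>.1');blob(sub&(H>.09),0.12,20)
```

```text
stB [[0.576 0.234 0.108]]
stA [[ 0.601 -0.274  0.074]]
jar [[ 0.451 -0.293  0.066]]
carton [[0.436 0.274 0.051]]
mat [[0.451 0.005 0.004]]
mag [[ 0.649 -0.011  0.047]]
grey [[0.362 0.486 0.054]]
pen [[ 0.445 -0.113  0.006]]
tw [[0.451 0.103 0.004]]
range -0.775085192911728
bright
[334, 184, 36, 38, 812] [ 458. -299.] [112. 103.] 8.1
[242, 186, 35, 38, 1236] [451.   5.] [122. 109.] 1.9
[159, 190, 36, 38, 689] [436. 274.] [102. 111.] 80.7
h>.035
[256, 134, 16, 17, 212] [645.  -9.] [53. 48.] 0.0
[157, 139, 45, 35, 730] [601. 261.] [138. 109.] 83.7
[323, 138, 41, 33, 778] [ 609. -261.] [104. 130.] 6.8
[348, 195, 17, 16, 202] [ 451. -301.] [48. 51.] 0.1
[164, 196, 19, 22, 321] [437. 275.] [49. 65.] 80.2
h>.1
[176, 142, 18, 23, 215] [597. 234.] [34. 72.] 60.7
[346, 145, 12, 12, 109] [ 605. -278.] [34. 35.] 88.2
```

View pics/c0.png

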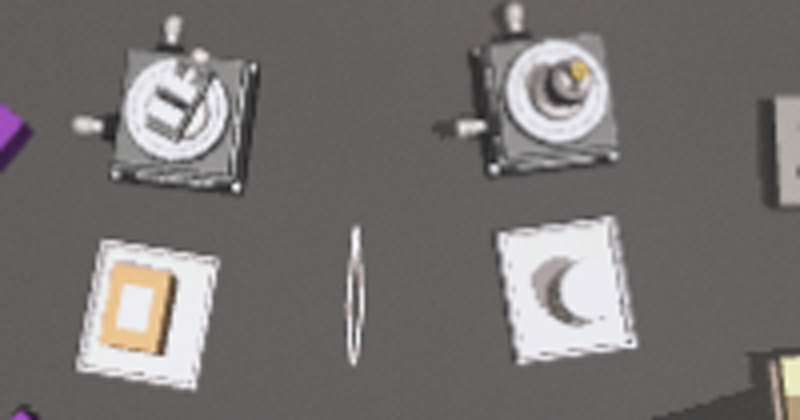

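```bash
cat >> h.py <<'E'
def yaw():
    M=R.from_rotvec(bot.get_state()['eef_rot']).as_matrix();return np.degrees(np.arctan2(M[1,0],M[0,0]))
def to(x,y,z,a=None):
    s=bot.get_state();M=R.from_rotvec(s['eef_rot']).as_matrix()
    if a is None:a=yaw()
    a=np.radians(a);T=np.c_[[np.cos(a),np.sin(a),0],[np.sin(a),-np.cos(a),0],[0,0,-1]]
    sh=M.T@(np.array([x,y,z])-s['tool_pos'])*1000
    rv=R.from_matrix(M.T@T).as_rotvec()
    # shift if turned first
    print('shift',sh.round(1),'turn',rv.round(4),'| after-turn shift',(T.T@(np.array([x,y,z])-s['tool_pos'])*1000).round(1),'t',round(s['t'],2),'gap',round(float(s['finger_gap']),3),'F',np.round(s['contact_force'],1))
E
python3 -c "
from h import *
print(yaw());to(.53,-.28,.30,90)"
```

```text
-69.09644389334493
shift [-274.1 -395.2  -44.1] turn [-1.6000e-03  5.0000e-04 -2.7768e+00] | after-turn shift [397.  271.5 -44.4] t 0.15 gap 0.996 F [ 0.5 -0.2 -0.1]
```

Request:
carry_out(targets="-20 -28 -15 0 0 0 0;-27 -40 -10 0 0 0 0;-27 -40 -8 0 0 0 0;-27 -40 -6 0 0 0 0;-27 -40 -5 0 0 0 0;-27 -40 0 0 0 0 0;-27 -40 0 0 0 0 0;-27 -40 0 0 0 0 0;-27 -40 0 0 0 0 0;-27 -40 0 0 0 0 0")

```text
t: 1.15
tool_pos: [0.528, -0.2914, 0.3002]
eef_rot: [2.587, -1.782, -0.0]
contact_force: [0.6, -0.3, -0.0]
finger_gap: 0.997
```

Request:
carry_out(targets="-11 -7 0 0 0 -0.146 0;0 0 0 0 0 -0.146 0;0 0 0 0 0 -0.146 0;0 0 0 0 0 -0.146 0;0 0 0 0 0 -0.146 0;0 0 0 0 0 -0.146 0;0 0 0 0 0 -0.146 0;0 0 0 0 0 -0.146 0;0 0 0 0 0 -0.146 0;0 0 0 0 0 -0.146 0")

```text
t: 2.15
tool_pos: [0.5297, -0.2804, 0.3]
eef_rot: [-3.115, -0.407, 0.001]
contact_force: [0.3, 0.2, 1.0]
finger_gap: 0.999
```

Request:
carry_out(targets="0 0 0 0 0 -0.146 0;0 0 0 0 0 -0.146 0;0 0 0 0 0 -0.146 0;0 0 0 0 0 -0.146 0;0 0 0 0 0 -0.146 0;0 0 0 0 0 -0.146 0;0 0 0 0 0 -0.146 0;0 0 0 0 0 -0.146 0;0 0 0 0 0 -0.146 0;0 0 0 0 0 0 0")

```text
t: 3.15
tool_pos: [0.5296, -0.2806, 0.2998]
eef_rot: [-2.222, -2.22, -0.0]
contact_force: [-0.1, 0.4, -0.3]
finger_gap: 0.998
```

Run:
```python
from h import *
print(yaw());to(.53,-.28,.30,90);print(bot.get_state()['qpos'].round(2))
d=snap('wrist','w1.png')
```

```text
89.94313457460747
shift [ 0.6  0.4 -0.2] turn [-0.0006 -0.0007 -0.001 ] | after-turn shift [ 0.6  0.4 -0.2] t 3.15 gap 0.998 F [-0.1  0.4 -0.3]
[ 0.92  0.5  -0.77  1.82  0.41  0.99  1.55]
```

View pics/w1.png

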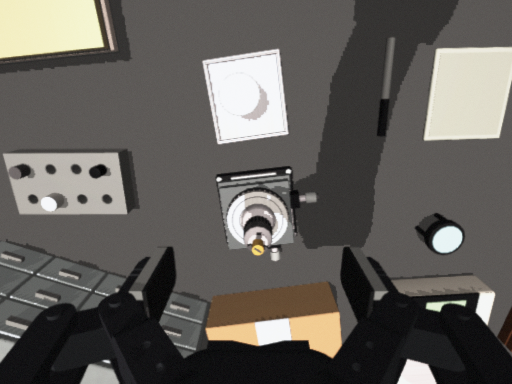

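The wrist view shows the tray with the jar at (240,95), stage_a with its round table at (258,217) and the chuck's brass plug at (258,245). The mat is at right (470,95) and the magnifier at (445,237). Measuring now.

```bash
cat >> h.py <<'E'
def comps(m,lo=20):
    n,l,st,c=cv2.connectedComponentsWithStats(m.astype(np.uint8))
    return [(l==i) for i in range(1,n) if st[i,4]>=lo]
def rect(d,m,z):
    pts=np.argwhere(m)[:,::-1]; r=cv2.minAreaRect((plane(d,pts,z)[:,:2]*1000).astype(np.float32));
    (c,(w,h),a)=r; return np.round(c,1),np.round((w,h),1),round(a,1),len(pts)
def circ(p):
    A=np.c_[2*p[:,:2],np.ones(len(p))];b=(p[:,:2]**2).sum(1);s=np.linalg.lstsq(A,b,rcond=None)[0]
    return s[:2],np.sqrt(s[2]+s[:2]@s[:2])
def rcirc(p,r,it=300):
    # robust circle of known radius: ransac with lstsq refine
    rng=np.random.default_rng(0);best=(0,None)
    for _ in range(it):
        q=p[rng.choice(len(p),3,replace=False)];c,rr=circ(q)
        if abs(rr-r)>.003: continue
        inl=abs(np.linalg.norm(p[:,:2]-c,axis=1)-rr)<.0015
        if inl.sum()>best[0]: best=(inl.sum(),inl)
    if best[1] is None: return None
    c,rr=circ(p[best[1]]);return c.round(4),round(rr,4),int(best[0]),len(p)
E
python3 - <<'E'
from h import *
for nm in('wrist','top'):
    d=load(nm);P=cloud(d);H=P[:,:,2];im=d['img'].astype(int)
    print(nm)
    def reg(x0,x1,y0,y1): return (P[:,:,0]>x0)&(P[:,:,0]<x1)&(P[:,:,1]>y0)&(P[:,:,1]<y1)
    br=im.min(2)
    T=reg(.38,.54,-.37,-.23)
    print('tray', [rect(d,m,.012) for m in comps(T&(br>110)&(H<.03),200)])
    J=T&(H>.05); print('jar top z',np.nanmedian(H[J]),[rect(d,m,.063) for m in comps(J,40)])
    S=reg(.53,.70,-.35,-.2)
    e=cv2.Canny(d['img'],60,150)>0
    p=plane(d,np.argwhere(e&S&(H<.075)&(H>.03))[:,::-1],.06); print('table',rcirc(p,.041))
    print('stage hi z', np.nanpercentile(H[S],[50,75,99]))
    for a,b in((.085,.12),(.12,.139),(.139,.15)):
        m=S&(H>a)&(H<b);q=P[m];print('mount z',a,b,len(q), q.mean(0).round(4) if len(q) else '', (q.max(0)-q.min(0)).round(3) if len(q) else '')
    brass=S&(im[:,:,0]-im[:,:,2]>60)&(H>.1)
    print('brass',[rect(d,m,.142) for m in comps(brass,5)], P[brass].mean(0))
    M=reg(.38,.52,-.07,.08);print('mat',[rect(d,m,.006) for m in comps(M&(br>100),200)],np.nanmedian(H[M&(br>100)]))
    G=reg(.6,.7,-.05,.03)&(H>.03);print('mag',[rect(d,m,.045) for m in comps(G,40)])
    if nm=='top':
        T=reg(.35,.52,.2,.35);print('trayb',[rect(d,m,.012) for m in comps(T&(br>110)&(H<.03),200)])
        print('carton',[rect(d,m,.051) for m in comps(T&(H>.035),40)])
        S=reg(.52,.68,.17,.32);p=plane(d,np.argwhere(e&S&(H<.075)&(H>.03))[:,::-1],.06); print('tableb',rcirc(p,.041))
E
```

```text
wrist
tray [(array([ 455.6, -295.7]), array([110.7, 100.9]), 7.9, 5140)]
jar top z 0.3501688283888401 [(array([ 449.5, -302.9]), array([47.5, 47.5]), 89.9, 1410), (array([ 781.8, -383. ]), array([264.4, 682.6]), 0.4, 26941)]
table (array([ 0.6105, -0.2818]), np.float64(0.041), 180, 1197)
stage hi z [0.05071439 0.3041591  0.34861753]
mount z 0.085 0.12 404 [ 0.5962 -0.2819  0.1083] [0.032 0.035 0.031]
mount z 0.12 0.139 400 [ 0.6025 -0.2813  0.1264] [0.024 0.029 0.019]
mount z 0.139 0.15 111 [ 0.6069 -0.2816  0.1421] [0.012 0.012 0.005]
brass [(array([ 604. , -281.1]), array([11.8, 18.2]), 89.6, 126)] [ 0.60593527 -0.28169497  0.1405424 ]
mat [(array([450.4,   7.1]), array([121.7, 111.8]), 1.8, 7280)] 0.006845951234737552
mag [(array([645.4, -12.2]), array([61.9, 50.7]), 58.1, 1086)]
top
tray [(array([ 456.7, -297.9]), array([111.9, 102.9]), 8.1, 833)]
jar top z 0.06385280297420826 [(array([ 451.8, -302.3]), array([48.2, 44.4]), 90.0, 185)]
table (array([ 0.6121, -0.2837]), np.float64(0.0417), 55, 250)
stage hi z [0.01213787 0.0517665  0.12895476]
mount z 0.085 0.12 44 [ 0.6023 -0.2753  0.1101] [0.03  0.031 0.028]
mount z 0.12 0.139 51 [ 0.6078 -0.2785  0.1258] [0.026 0.028 0.018]
mount z 0.139 0.15 14 [ 0.6077 -0.2819  0.1437] [0.011 0.01  0.009]
brass [(array([ 608.7, -282.3]), array([9.2, 9.6]), 88.1, 13)] [ 0.60792131 -0.28148632  0.14395354]
mat [(array([450.9,   6.3]), array([123.2, 112.7]), 2.3, 1280)] 0.006594214130388187
mag [(array([649.1,  -9.5]), array([53.3, 48.7]), 0.0, 213)]
trayb [(array([435.7, 272.5]), array([102. , 112.3]), 80.6, 711)]
carton [(array([437.9, 276.3]), array([49.6, 65.4]), 80.2, 321)]
tableb (array([0.5973, 0.247 ]), np.float64(0.0408), 60, 256)
```

```bash
python3 -c "
from h import *
to(.607,-.2815,.110,90)"
```

```text
shift [ -0.5  77.5 189.9] turn [-0.0005 -0.0007 -0.0062] | after-turn shift [ -0.8  77.4 189.9] t 3.2 gap 0.996 F [-0.5 -0.6 -0.2]
```

Request:
carry_out(targets="-0.5 38 0 0 0 0 0;0 35 20 0 0 0 0;0 4 40 0 0 0 0;0 0 40 0 0 0 0;0 0 35 0 0 0 0;0 0 25 0 0 0 0;0 0 15 0 0 0 0;0 0 10 0 0 0 0;0 0 5 0 0 0 0;0 0 0 0 0 0 0")

```text
t: 4.2
tool_pos: [0.6071, -0.2812, 0.1106]
eef_rot: [2.225, 2.217, 0.0]
contact_force: [-0.0, -0.1, 0.3]
finger_gap: 0.996
```

Request:
carry_out(targets="0 0 0 0 0 0 255;0 0 0 0 0 0 255;0 0 0 0 0 0 255;0 0 0 0 0 0 255;0 0 0 0 0 0 255;0 0 0 0 0 0 255;0 0 0 0 0 0 255;0 0 0 0 0 0 255")

```text
t: 5.0
tool_pos: [0.6072, -0.2812, 0.1111]
eef_rot: [2.224, 2.218, 0.0]
contact_force: [-1.6, -0.2, 5.4]
finger_gap: 0.38
```

Request:
carry_out(targets="0 0 0 0 0 0 255;0 0 -3 0 0 0 255;0 0 -10 0 0 0 255;0 0 -20 0 0 0 255;0 0 -30 0 0 0 255;0 0 -20 0 0 0 255")

```text
t: 5.6
tool_pos: [0.6072, -0.281, 0.1953]
eef_rot: [2.224, 2.218, 0.001]
contact_force: [0.4, -0.1, -2.8]
finger_gap: 0.38
```

```bash
python3 -c "
from h import *
to(.451,.0065,.2,90)
snap('wrist','w2.png')"
```

```text
shift [ 287.1 -156.9   -4.8] turn [ 0.0009  0.     -0.0026] | after-turn shift [ 287.5 -156.2   -4.7] t 5.6 gap 0.38 F [ 0.4 -0.1 -2.8]
```

View pics/w2.png

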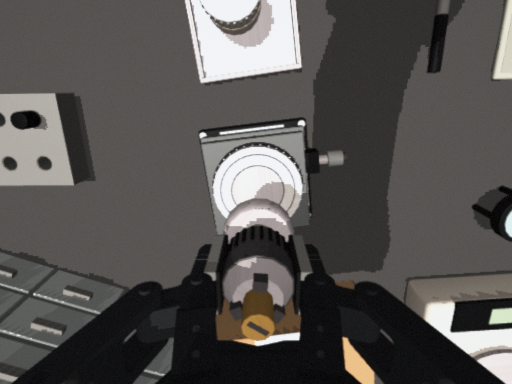

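Held upright, and the empty table of stage_a now shows clearly at about (258,190).

Run:
```python
from h import *
d=load('wrist');P=cloud(d);H=P[:,:,2];im=d['img'].astype(int)
e=cv2.Canny(d['img'],60,150)>0
S=(abs(P[:,:,0]-.611)<.06)&(abs(P[:,:,1]+.282)<.06)&(H>.03)&(H<.08)
p=plane(d,np.argwhere(e&S)[:,::-1],.06);print(rcirc(p,.041,800))
b=(im[:,:,0]-im[:,:,2]>50)&(H>.2)
m=np.zeros_like(b);m[305:340,235:280]=b[305:340,235:280]
q=P[m];print(q.mean(0),q.max(0)-q.min(0)); 
pts=np.argwhere(m&(H>.22))[:,::-1];
if len(pts): print(plane(d,pts,.227)[:,:2].mean(0),np.nanmedian(H[m&(H>.22)]))
```

```text
(array([ 0.611 , -0.2829]), np.float64(0.0419), 235, 1516)
[ 0.60603347 -0.28169339  0.2257138 ] [0.01310177 0.01260571 0.00900491]
[ 0.60492386 -0.2816833 ] 0.22632652231500078
```

Request:
carry_out(targets="15 -8 0 0 0 0 255;28 -15 0 0 0 0 255;35 -19 0 0 0 0 255;35 -19 0 0 0 0 255;35 -19 0 0 0 0 255;35 -19 0 0 0 0 255;35 -19 0 0 0 0 255;30 -16 0 0 0 0 255;25 -14 0 0 0 0 255;14.3 -9 0 0 0 0 255")

```text
t: 6.65
tool_pos: [0.4495, 0.0086, 0.1935]
eef_rot: [-2.222, -2.221, -0.0]
contact_force: [0.2, -0.6, -1.7]
finger_gap: 0.382
```

Request:
carry_out(targets="-2 1 20 0 0 0 255;0 0 35 0 0 0 255;0 0 30 0 0 0 255;0 0 22 0 0 0 255;0 0 12 0 0 0 255;0 0 6 0 0 0 255;0 0 4 0 0 0 255;0 0 3 0 0 0 255;0 0 2 0 0 0 255;0 0 0 0 0 0 255")

```text
t: 7.65
tool_pos: [0.4518, 0.0045, 0.0595]
eef_rot: [2.225, 2.218, 0.001]
contact_force: [-0.5, -0.7, -2.7]
finger_gap: 0.385
```

Request:
carry_out(targets="0 0 1 0 0 0 255;0 0 1 0 0 0 255;0 0 0.5 0 0 0 255;0 0 0 0 0 0 255")

```text
t: 8.05
tool_pos: [0.4518, 0.0046, 0.057]
eef_rot: [2.224, 2.218, 0.0]
contact_force: [-0.2, -1.2, 1.0]
finger_gap: 0.382
```

Contact made. Releasing and rising.

Request:
carry_out(targets="0 0 0 0 0 0 180;0 0 0 0 0 0 100;0 0 0 0 0 0 0;0 0 0 0 0 0 0;0 0 0 0 0 0 0;0 0 -10 0 0 0 0;0 0 -30 0 0 0 0;0 0 -45 0 0 0 0;0 0 -50 0 0 0 0;0 0 -50 0 0 0 0")

```text
t: 9.05
tool_pos: [0.4508, 0.0048, 0.2434]
eef_rot: [-2.223, -2.218, 0.001]
contact_force: [1.7, -0.7, 0.0]
finger_gap: 0.999
```

```bash
python3 -c "
from h import *
to(.53,.24,.30,65)
snap('wrist','w3.png')"
```

```text
shift [235.5  78.5 -56.6] turn [-2.100e-03 -4.000e-04  4.341e-01] | after-turn shift [246.6 -27.7 -56.6] t 9.05 gap 0.999 F [ 1.7 -0.7  0. ]
```

View pics/w3.png

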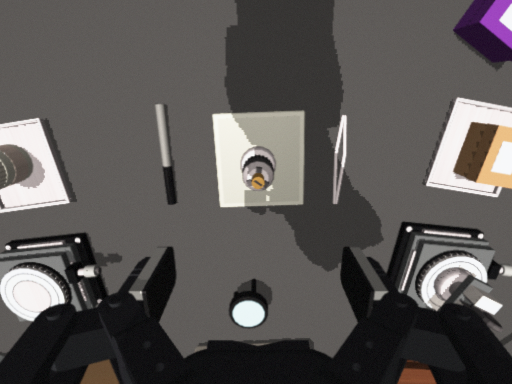

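The chuck mount stands upright on the mat (258,170). Now I'll view the vice.

Request:
carry_out(targets="25 8 -10 0 0 0 0;40 13 -15 0 0 0 0;40 14 -15 0 0 0 0;40 14 -10 0 0 0 0;40 13 -7 0 0 0 0;35 11 0 0 0 0 0;15 5 0 0 0 0.1 0;0 0 0 0 0 0.14 0;0 0 0 0 0 0.14 0;0 0 0 0 0 0.054 0")

```text
t: 10.1
tool_pos: [0.53, 0.2396, 0.2984]
eef_rot: [2.654, 1.681, -0.001]
contact_force: [0.2, 0.8, 0.9]
finger_gap: 0.995
```

```bash
python3 -c "
from h import *
to(.53,.24,.30,65);print(yaw())
snap('wrist','w4.png')"
```

```text
shift [ 0.4 -0.2 -1.6] turn [-0.0001  0.0006 -0.005 ] | after-turn shift [ 0.4 -0.2 -1.6] t 10.1 gap 0.995 F [0.2 0.8 0.9]
64.71322189661244
```

View pics/w4.png

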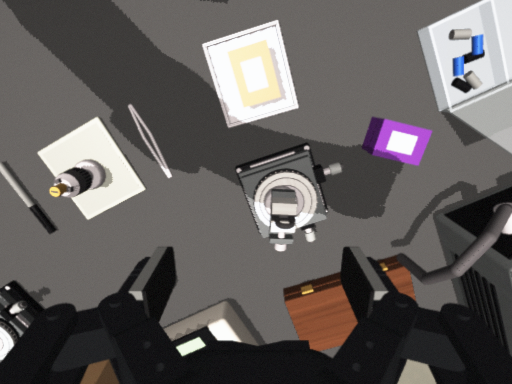

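Run:
```python
from h import *
d=load('wrist');im=d['img'][:,:,::-1]
cv2.imwrite('pics/c4.png',cv2.resize(im[140:260,220:360],None,fx=5,fy=5,interpolation=cv2.INTER_CUBIC))
P=cloud(d);H=P[:,:,2];I=d['img'].astype(int)
def reg(x0,x1,y0,y1): return (P[:,:,0]>x0)&(P[:,:,0]<x1)&(P[:,:,1]>y0)&(P[:,:,1]<y1)
e=cv2.Canny(d['img'],60,150)>0
S=reg(.53,.67,.18,.31)
p=plane(d,np.argwhere(e&S&(H<.075)&(H>.04))[:,::-1],.06); print('table',rcirc(p,.041,800))
for a,b in((.085,.1),(.1,.108),(.108,.114),(.114,.12),(.12,.134),(.134,.15)):
    m=S&(H>a)&(H<b);q=P[m]
    if len(q)>5:
        r=cv2.minAreaRect((q[:,:2]*1000).astype(np.float32));print(a,b,len(q),q.mean(0).round(4),np.round(r[0],1),np.round(r[1],1),round(r[2],1))
T=reg(.36,.51,.2,.35);br=I.min(2)
print('trayb',[rect(d,m,.012) for m in comps(T&(br>110)&(H<.03),200)])
print('carton',[rect(d,m,.051) for m in comps(T&(H>.045),40)],np.nanmedian(H[T&(H>.045)]))
```

```text
table (array([0.5916, 0.2489]), np.float64(0.0429), 150, 869)
0.085 0.1 314 [0.58   0.2451 0.094 ] [591.7 240.8] [27.6 55.7] 62.4
0.1 0.108 252 [0.604  0.2334 0.105 ] [601.5 235.9] [27.8 64. ] 62.3
0.108 0.114 404 [0.5973 0.2374 0.1112] [601.4 236. ] [28.1 63.6] 62.2
0.114 0.12 331 [0.5865 0.2432 0.1148] [589.4 242.2] [27.7 35.8] 62.5
0.12 0.134 74 [0.5874 0.2422 0.1281] [588.3 242.6] [21.4  4.9] 68.3
0.134 0.15 76 [0.5891 0.2427 0.1365] [589.1 243. ] [17.1  5.7] 66.8
trayb [(array([434.7, 274.4]), array([101.6, 111.2]), 80.7, 4723)]
carton [(array([435.6, 278. ]), array([47. , 64.4]), 80.9, 2353), (array([696.2, -34.3]), array([142.4, 271.1]), 71.4, 6312)] 0.3388503728240603
```

View pics/c4.png

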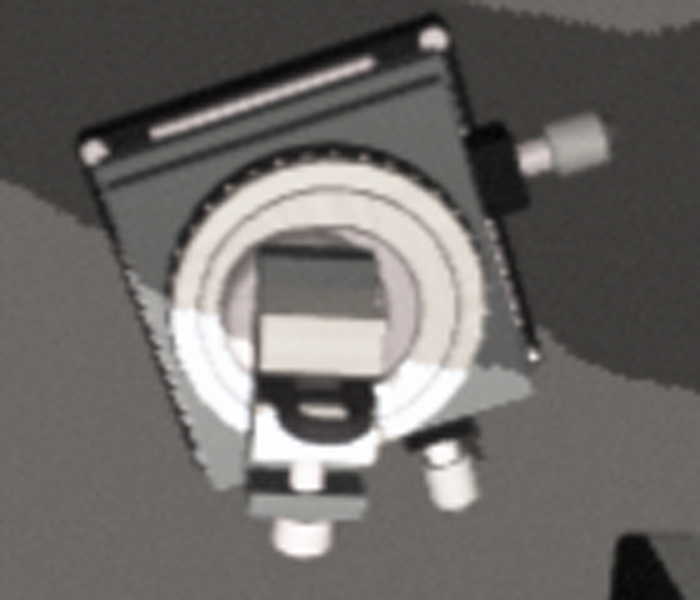

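```bash
python3 -c "
from h import *
to(.589,.2425,.108,62.3)"
```

```text
shift [ 28.1  52.  190.5] turn [0.     0.0006 0.0412] | after-turn shift [ 30.1  50.8 190.5] t 10.15 gap 1.002 F [ 0.8  0.8 -0.8]
```

Request:
carry_out(targets="14 26 0 0 0 0 0;14.1 26 15 0 0 0.041 0;0 0 40 0 0 0 0;0 0 40 0 0 0 0;0 0 35 0 0 0 0;0 0 25 0 0 0 0;0 0 18 0 0 0 0;0 0 12 0 0 0 0;0 0 5.5 0 0 0 0;0 0 0 0 0 0 0")

```text
t: 11.15
tool_pos: [0.5892, 0.2429, 0.1079]
eef_rot: [-2.683, -1.633, 0.001]
contact_force: [-0.3, -0.2, 0.6]
finger_gap: 0.997
```

Request:
carry_out(targets="0 0 0 0 0 0 255;0 0 0 0 0 0 255;0 0 0 0 0 0 255;0 0 0 0 0 0 255;0 0 0 0 0 0 255;0 0 0 0 0 0 255;0 0 0 0 0 0 255;0 0 0 0 0 0 255;0 0 0 0 0 0 255")

```text
t: 12.05
tool_pos: [0.5896, 0.243, 0.109]
eef_rot: [2.684, 1.632, 0.001]
contact_force: [-0.4, -0.9, 6.7]
finger_gap: 0.317
```

Request:
carry_out(targets="0 0 -3 0 0 0 255;0 0 -10 0 0 0 255;0 0 -20 0 0 0 255;0 0 -30 0 0 0 255;0 0 -20 0 0 0 255;0 0 0 0 0 0 255")

```text
t: 12.65
tool_pos: [0.5904, 0.2437, 0.1944]
eef_rot: [2.684, 1.632, 0.007]
contact_force: [0.3, 1.1, -2.4]
finger_gap: 0.319
```

Run:
```python
from h import *
print(yaw());to(.611,-.2829,.2,62.3)
d=snap('wrist','w5.png')
P=cloud(d);H=P[:,:,2]
e=cv2.Canny(d['img'],60,150)>0
S=(abs(P[:,:,0]-.591)<.06)&(abs(P[:,:,1]-.246)<.06)&(H>.03)&(H<.08)
p=plane(d,np.argwhere(e&S)[:,::-1],.06);print(rcirc(p,.041,800))
```

```text
62.61511693404462
shift [-458.1  260.5   -6.6] turn [ 0.0027 -0.0038  0.0055] | after-turn shift [-456.7  263.    -5.6] t 12.65 gap 0.319 F [ 0.3  1.1 -2.4]
(array([0.5945, 0.2479]), np.float64(0.0409), 260, 1492)
```

View pics/w5.png

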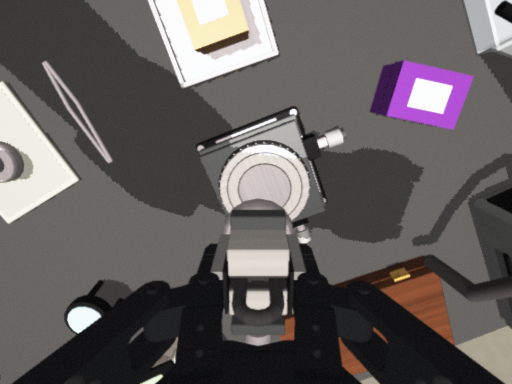

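Run:
```python
from h import *
d=load('wrist');im=d['img'][:,:,::-1]
cv2.imwrite('pics/c5.png',cv2.resize(im[180:350,190:330],None,fx=4,fy=4,interpolation=cv2.INTER_CUBIC)[:600])
P=cloud(d);H=P[:,:,2]
for v in range(192,240,4): print(v,P[v,256].round(4),P[v,240].round(4))
s=d['state'];M=R.from_rotvec(s['eef_rot']).as_matrix();print(s['tool_pos'],M[:,1])
m=(H>.14)&(H<.185);m[:190]=0;m[:,:225]=0;m[:,292:]=0
Q=(P[m]-s['tool_pos'])@M  # tool coords
print(len(Q),Q.min(0),Q.max(0))
for z0,z1 in((.03,.035),(.035,.04),(.04,.045),(.045,.05)):
    q=Q[(Q[:,2]>z0)&(Q[:,2]<z1)]
    if len(q)>10: print(z0,len(q),q[:,1].min(),circ(q))
```

```text
192 [0.5936 0.2401 0.0615] [0.5875 0.2267 0.0594]
196 [0.5974 0.2381 0.0606] [0.5905 0.2252 0.061 ]
200 [0.5711 0.2519 0.1484] [0.5936 0.2236 0.0621]
204 [0.5711 0.2519 0.1549] [0.5694 0.2418 0.1469]
208 [0.5728 0.2511 0.1565] [0.5691 0.2425 0.1546]
212 [0.5684 0.2534 0.1738] [0.5642 0.2464 0.1749]
216 [0.5681 0.2535 0.1795] [0.5646 0.2464 0.1791]
220 [0.5696 0.2528 0.1806] [0.5664 0.2454 0.1793]
224 [0.5715 0.2518 0.1807] [0.5683 0.2444 0.1796]
228 [0.5741 0.2504 0.1792] [0.5696 0.2438 0.1811]
232 [0.5743 0.2503 0.1831] [0.571  0.2432 0.1824]
236 [0.5746 0.2502 0.1866] [0.5707 0.2436 0.1874]
[0.59041423 0.24368656 0.19442223] [ 0.88792891 -0.45997285  0.00268666]
2055 [-0.02081718 -0.02507502  0.00935371] [ 0.01927511 -0.00304613  0.04937014]
0.035 316 -0.021765642923885428 (array([-0.00070177, -0.00141282]), np.float64(0.019048626118277262))
0.04 175 -0.021946318118496413 (array([-0.00083065,  0.00038215]), np.float64(0.02151218030482566))
0.045 124 -0.021428557445789868 (array([-0.00079938,  0.00072168]), np.float64(0.021806734684148343))
```

View pics/c5.png

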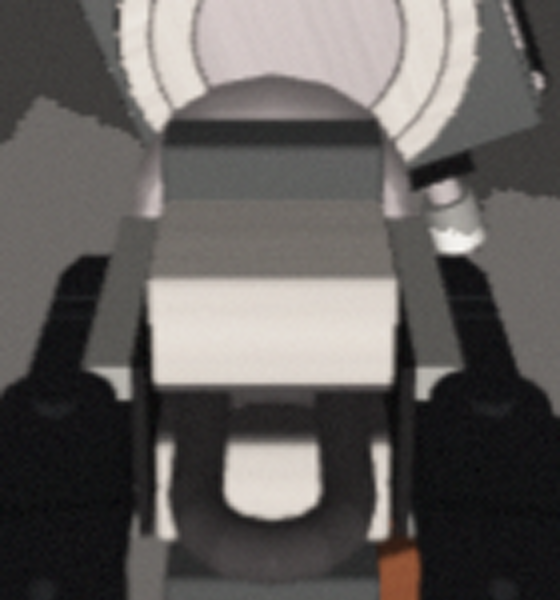

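The foot is centred in the grip to within 1 mm. I'll carry the vice to stage_a.

Request:
carry_out(targets="-12 7 0 0 0 0 255;-26 15 0 0 0 0 255;-38 22 0 0 0 0 255;-40 23 0 0 0 0 255;-40 23 0 0 0 0 255;-40 23 0 0 0 0 255;-40 23 0 0 0 0 255;-40 23 0 0 0 0 255;-40 23 0 0 0 0 255;-40 23 0 0 0 0 255")

```text
t: 13.7
tool_pos: [0.6061, -0.1706, 0.1896]
eef_rot: [-2.683, -1.631, 0.004]
contact_force: [0.9, -0.3, -2.0]
finger_gap: 0.32
```

Request:
carry_out(targets="-38 21 0 0 0 0 255;-30 17 0 0 0 0 255;-20 11 0 0 0 0 255;-10 5 0 0 0 0 255;-4 2 0 0 0 0 255;0 0 0 0 0 0 255;0 0 0 0 0 0 255")

```text
t: 14.4
tool_pos: [0.6106, -0.282, 0.1912]
eef_rot: [-2.681, -1.635, -0.0]
contact_force: [-0.7, -0.5, -2.6]
finger_gap: 0.315
```

Run:
```python
from h import *
print(yaw());to(.611,-.2829,.111)
```

```text
62.75073253621478
shift [-0.7  0.8 80.1] turn [-0.0006 -0.0007  0.    ] | after-turn shift [-0.6  0.7 80.2] t 14.4 gap 0.315 F [-0.7 -0.5 -2.6]
```

Request:
carry_out(targets="-0.7 0.8 15 0 0 0 255;0 0 25 0 0 0 255;0 0 20 0 0 0 255;0 0 10 0 0 0 255;0 0 5 0 0 0 255;0 0 3 0 0 0 255;0 0 2 0 0 0 255;0 0 0 0 0 0 255;0 0 0 0 0 0 255")

```text
t: 15.3
tool_pos: [0.6112, -0.285, 0.1119]
eef_rot: [2.683, 1.632, 0.001]
contact_force: [-0.1, -0.2, -2.3]
finger_gap: 0.317
```

Run:
```python
from h import *
to(.611,-.2829,.109)
```

```text
shift [ 1.8 -1.1  2.9] turn [0.0009 0.     0.    ] | after-turn shift [ 1.8 -1.1  2.9] t 15.3 gap 0.317 F [-0.1 -0.2 -2.3]
```

Request:
carry_out(targets="1.8 -1.1 0 0 0 0 255;0 0 1 0 0 0 255;0 0 0.5 0 0 0 255;0 0 0.5 0 0 0 255;0 0 0 0 0 0 255;0 0 0 0 0 0 255")

```text
t: 15.9
tool_pos: [0.6108, -0.2828, 0.1092]
eef_rot: [-2.684, -1.633, 0.0]
contact_force: [0.4, -0.9, -2.3]
finger_gap: 0.315
```

Request:
carry_out(targets="0 0 0.5 0 0 0 255;0 0 0.5 0 0 0 255;0 0 0 0 0 0 255;0 0 0 0 0 0 255")

```text
t: 16.3
tool_pos: [0.6108, -0.2827, 0.109]
eef_rot: [2.684, 1.632, -0.0]
contact_force: [-2.9, 0.8, 5.7]
finger_gap: 0.317
```

Contact. Release, rise, look.

Request:
carry_out(targets="0 0 0 0 0 0 180;0 0 0 0 0 0 100;0 0 0 0 0 0 0;0 0 0 0 0 0 0;0 0 0 0 0 0 0;0 0 -10 0 0 0 0;0 0 -30 0 0 0 0;0 0 -45 0 0 0 0;0 -30 -45 0 0 0 0;0 -45 -30 0 0 0 0")

```text
t: 17.3
tool_pos: [0.5508, -0.2508, 0.2657]
eef_rot: [2.682, 1.63, 0.005]
contact_force: [1.0, 0.6, 0.9]
finger_gap: 1.002
```

Run:
```python
from h import *
d=snap('wrist','w6.png');im=d['img'][:,:,::-1]
P=cloud(d);H=P[:,:,2]
e=cv2.Canny(d['img'],60,150)>0
S=(abs(P[:,:,0]-.611)<.06)&(abs(P[:,:,1]+.283)<.06)
p=plane(d,np.argwhere(e&S&(H>.03)&(H<.08))[:,::-1],.06);print(rcirc(p,.041,800))
for a,b in((.064,.08),(.085,.1),(.108,.114),(.12,.15)):
    m=S&(H>a)&(H<b);q=P[m]
    if len(q)>5:
        r=cv2.minAreaRect((q[:,:2]*1000).astype(np.float32));print(a,b,len(q),np.round(r[0],1),np.round(r[1],1),round(r[2],1))
    if a<.07: print(rcirc(q,.022))
to(.451,.005,.30,90)
```

```text
(array([ 0.6091, -0.2849]), np.float64(0.0383), 164, 1271)
0.064 0.08 249 [ 606.4 -281.5] [43.3 34.7] 65.7
(array([ 0.6094, -0.2829]), np.float64(0.0199), 184, 249)
0.085 0.1 337 [ 613.2 -285. ] [27.6 56.6] 63.0
0.108 0.114 463 [ 622.6 -289.8] [28. 64.] 62.7
0.12 0.15 189 [ 610.4 -283.7] [21.4  6.4] 62.1
shift [ 180.9 -199.2  -31.7] turn [ 0.0023  0.002  -0.4758] | after-turn shift [252.2 -94.3 -30.9] t 17.35 gap 1.002 F [-6.7  4.5 -0.3]
```

View pics/w6.png

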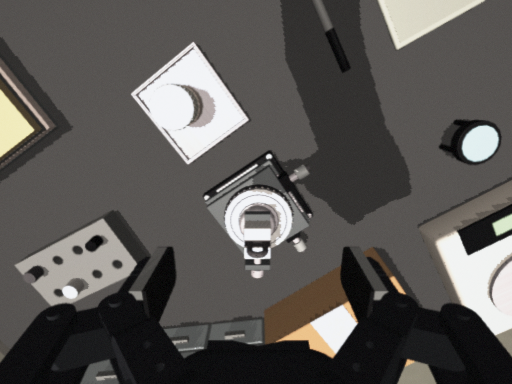

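Vice upright at about (0.610,-0.283), with stage_a's centre at (0.611,-0.283). Now the chuck mount from the mat; it is round, so I keep the yaw.

Run:
```python
from h import *
print(yaw());to(.4512,.0046,.2656)
```

```text
62.73949679320673
shift [ 180.7 -198.9    2.7] turn [0.0027 0.0014 0.    ] | after-turn shift [ 180.7 -198.9    3.5] t 17.35 gap 1.002 F [-6.7  4.5 -0.3]
```

Request:
carry_out(targets="12 -13 0 0 0 0 0;26 -28 0 0 0 0 0;30 -33 0 0 0 0 0;30 -33 0 0 0 0 0;30 -33 0 0 0 0 0;26 -28 5 0 0 0 0;16 -18 15 0 0 0 0;8 -9 20 0 0 0 0;2.7 -3.9 10 0 0 0 0;0 0 0 0 0 0 0")

```text
t: 18.35
tool_pos: [0.4547, 0.0024, 0.2112]
eef_rot: [-2.68, -1.635, 0.003]
contact_force: [0.1, -0.3, -0.1]
finger_gap: 1.002
```

Run:
```python
from h import *
to(.4512,.0046,.0565)
```

```text
shift [  0.4  -3.6 154.8] turn [-0.003   0.0007 -0.    ] | after-turn shift [  0.3  -4.1 154.7] t 18.35 gap 1.002 F [ 0.1 -0.3 -0.1]
```

Request:
carry_out(targets="0.4 -3.6 20 0 0 0 0;0 0 35 0 0 0 0;0 0 35 0 0 0 0;0 0 25 0 0 0 0;0 0 18 0 0 0 0;0 0 12 0 0 0 0;0 0 7 0 0 0 0;0 0 2.7 0 0 0 0;0 0 0 0 0 0 0;0 0 0 0 0 0 0")

```text
t: 19.35
tool_pos: [0.453, 0.003, 0.0584]
eef_rot: [2.684, 1.632, 0.001]
contact_force: [0.0, 0.0, -0.3]
finger_gap: 0.998
```

Request:
carry_out(targets="0 0 0 0 0 0 255;0 0 0 0 0 0 255;0 0 0 0 0 0 255;0 0 0 0 0 0 255;0 0 0 0 0 0 255;0 0 0 0 0 0 255;0 0 0 0 0 0 255;0 0 0 0 0 0 255;0 0 0 0 0 0 255")

```text
t: 20.25
tool_pos: [0.4529, 0.0031, 0.0584]
eef_rot: [2.684, 1.633, 0.001]
contact_force: [-0.4, 0.0, 7.7]
finger_gap: 0.381
```

Request:
carry_out(targets="0 0 -3 0 0 0 255;0 0 -10 0 0 0 255;0 0 -25 0 0 0 255;0 0 -35 0 0 0 255;0 0 -35 0 0 0 255;0 0 -25 0 0 0 255;0 0 -10 0 0 0 255;0 0 0 0 0 0 255")

```text
t: 21.05
tool_pos: [0.4529, 0.0026, 0.2016]
eef_rot: [2.684, 1.631, 0.002]
contact_force: [-0.2, -0.5, -2.8]
finger_gap: 0.386
```

Run:
```python
from h import *
to(.5945,.2479,.2)
d=snap('wrist','w7.png');P=cloud(d);s=d['state'];M=R.from_rotvec(s['eef_rot']).as_matrix()
Q=(P-s['tool_pos'])@M
I=d['img'].astype(int)
for z0,z1 in((-.035,-.03),(-.02,-.01),(.012,.02),(.034,.038),(.039,.043),(.043,.05)):
    m=(Q[:,:,2]>z0)&(Q[:,:,2]<z1)&(abs(Q[:,:,0])<.03)&(abs(Q[:,:,1])<.035);q=Q[m]
    if len(q)>20: print(z0,len(q),q.min(0).round(4),q.max(0).round(4),circ(q))
```

```text
shift [282.9  12.7   1.7] turn [ 0.0018 -0.0005 -0.    ] | after-turn shift [282.9  12.7   1.6] t 21.05 gap 0.386 F [-0.2 -0.5 -2.8]
-0.035 918 [-0.0287 -0.0139 -0.035 ] [ 0.03    0.0048 -0.03  ] (array([-0.0004293 , -0.02573082]), np.float64(0.025513720074208962))
-0.02 3028 [-0.03   -0.0145 -0.02  ] [ 0.0294  0.0105 -0.01  ] (array([-0.00070296, -0.00537438]), np.float64(0.014267386695222331))
0.012 743 [-0.03   -0.0188  0.012 ] [ 0.0289 -0.0068  0.02  ] (array([-0.00077355,  0.01647929]), np.float64(0.03360993338930272))
0.039 1424 [-0.0225 -0.0229  0.039 ] [0.0203 0.0015 0.043 ] (array([-0.00092739, -0.00381338]), np.float64(0.015587187439803122))
0.043 291 [-0.0226 -0.0231  0.043 ] [0.0203 0.0004 0.05  ] (array([-0.00086192, -0.00098255]), np.float64(0.021511557975810724))
```

View pics/w7.png

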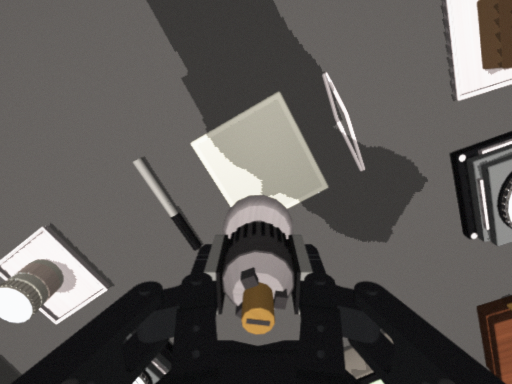

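Request:
carry_out(targets="15 0.7 0 0 0 0 255;30 1.5 0 0 0 0 255;38 1.8 0 0 0 0 255;40 1.9 0 0 0 0 255;40 1.9 0 0 0 0 255;40 1.9 0 0 0 0 255;36 1.7 0 0 0 0 255;26 1.3 0 0 0 0 255;13 0.6 0 0 0 0 255;5 0.4 0 0 0 0 255")

```text
t: 22.1
tool_pos: [0.5943, 0.2491, 0.1988]
eef_rot: [-2.682, -1.635, 0.004]
contact_force: [0.7, -0.0, -2.2]
finger_gap: 0.379
```

Request:
carry_out(targets="0 0 10 0 0 0 255;0 0 10 0 0 0 255;0 0 0 0 0 0 255;0 0 0 0 0 0 255")

```text
t: 22.5
tool_pos: [0.5946, 0.2469, 0.1804]
eef_rot: [2.684, 1.631, -0.002]
contact_force: [0.0, 0.4, -2.3]
finger_gap: 0.383
```

Run:
```python
from h import *
to(.5954,.2474,.1145)
```

```text
shift [ 0.9  0.5 65.9] turn [-0.0004  0.0013 -0.    ] | after-turn shift [ 0.8  0.5 65.9] t 22.5 gap 0.383 F [ 0.   0.4 -2.3]
```

Request:
carry_out(targets="0.8 0.5 12 0 0 0 255;0 0 22 0 0 0 255;0 0 16 0 0 0 255;0 0 8 0 0 0 255;0 0 4 0 0 0 255;0 0 2 0 0 0 255;0 0 1 0 0 0 255;0 0 0 0 0 0 255;0 0 0 0 0 0 255")

```text
t: 23.4
tool_pos: [0.5959, 0.2487, 0.1164]
eef_rot: [2.684, 1.633, 0.001]
contact_force: [-0.1, 0.0, -1.8]
finger_gap: 0.383
```

Run:
```python
from h import *
to(.5954,.2474,.1124)
```

```text
shift [-1.4  0.1  4. ] turn [ 0.0005 -0.0005 -0.    ] | after-turn shift [-1.4  0.1  4. ] t 23.4 gap 0.383 F [-0.1  0.  -1.8]
```

Request:
carry_out(targets="-1.2 0 1 0 0 0 255;0 0 1 0 0 0 255;0 0 0.7 0 0 0 255;0 0 0.5 0 0 0 255;0 0 0.5 0 0 0 255;0 0 0 0 0 0 255;0 0 0 0 0 0 255")

```text
t: 24.1
tool_pos: [0.5952, 0.2475, 0.1125]
eef_rot: [2.684, 1.633, 0.0]
contact_force: [-0.8, -1.8, 3.9]
finger_gap: 0.383
```

Request:
carry_out(targets="0 0 0 0 0 0 180;0 0 0 0 0 0 100;0 0 0 0 0 0 0;0 0 0 0 0 0 0;0 0 0 0 0 0 0;0 0 -10 0 0 0 0;0 0 -30 0 0 0 0;0 0 -45 0 0 0 0;0 -30 -45 0 0 0 0;0 -45 -30 0 0 0 0")

```text
t: 25.1
tool_pos: [0.5351, 0.2791, 0.2697]
eef_rot: [2.687, 1.627, 0.005]
contact_force: [0.5, 1.8, 0.3]
finger_gap: 0.998
```

Run:
```python
from h import *
d=snap('wrist','w8.png')
P=cloud(d);H=P[:,:,2];I=d['img'].astype(int)
S=(abs(P[:,:,0]-.595)<.06)&(abs(P[:,:,1]-.248)<.06)
e=cv2.Canny(d['img'],60,150)>0
p=plane(d,np.argwhere(e&S&(H>.03)&(H<.08))[:,::-1],.06);print(rcirc(p,.041,800))
m=S&(H>.066)&(H<.074);print(rcirc(P[m],.022))
m=S&(H>.139)&(H<.15);q=P[m];print('plug',q.mean(0))
T=(abs(P[:,:,0]-.435)<.075)&(abs(P[:,:,1]-.275)<.075);br=I.min(2)
print('trayb',[rect(d,m,.012) for m in comps(T&(br>110)&(H<.03),200)])
print('carton',[rect(d,m,.051) for m in comps(T&(H>.045)&(H<.08),40)])
print(yaw());to(.450,-.3025,.2)
```

```text
(array([0.5948, 0.2477]), np.float64(0.0412), 192, 1140)
(array([0.5928, 0.2468]), np.float64(0.0201), 181, 449)
plug [0.59300517 0.24756683 0.14214984]
trayb [(array([434.7, 274.3]), array([101.2, 111.3]), 80.5, 5182)]
carton [(array([435.9, 278.7]), array([47.4, 64.4]), 80.1, 2649)]
62.93217349013463
shift [-559.5  198.2   70.4] turn [ 0.0009 -0.0069 -0.    ] | after-turn shift [-559.   198.2   74. ] t 25.15 gap 1.001 F [-6.8  3.8  2.6]
```

View pics/w8.png

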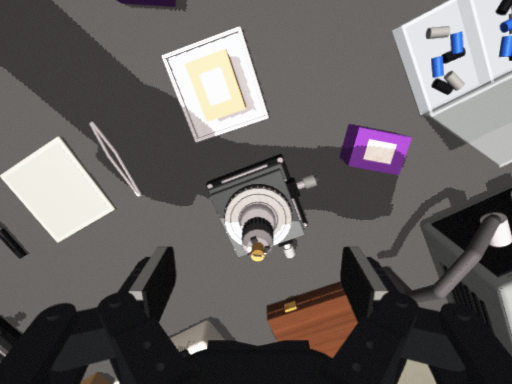

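The chuck is upright on stage_b within about 2 mm of the centre. I'm already here, so I'll park the carton on the mat first. It is the brown one in tray_b, at (215,85) in this picture; the purple ones are left alone.

Run:
```python
from h import *
to(.4358,.2783,.2,80.3)
```

```text
shift [-48.8 -78.8  73.6] turn [ 0.002  -0.0067 -0.3031] | after-turn shift [-22.6 -89.5  74. ] t 25.15 gap 1.001 F [-6.8  3.8  2.6]
```

Request:
carry_out(targets="-15 -25 0 0 0 0 0;-20 -33 20 0 0 0 0;-13.8 -20.8 25 0 0 0 0;0 0 20 0 0 -0.1 0;0 0 5 0 0 -0.14 0;0 0 0 0 0 -0.063 0;0 0 0 0 0 0 0")

```text
t: 25.85
tool_pos: [0.4411, 0.2723, 0.1966]
eef_rot: [-2.405, -2.02, 0.0]
contact_force: [-0.4, 0.6, -0.4]
finger_gap: 0.999
```

Run:
```python
from h import *
print(yaw());to(.4358,.2783,.042,80.3)
```

```text
80.05327334142702
shift [  4.9  -6.2 154.6] turn [-0.0003 -0.0001 -0.0043] | after-turn shift [  5.   -6.3 154.6] t 25.85 gap 0.999 F [-0.4  0.6 -0.4]
```

Request:
carry_out(targets="4.9 -6.2 20 0 0 -0.004 0;0 0 35 0 0 0 0;0 0 35 0 0 0 0;0 0 25 0 0 0 0;0 0 15 0 0 0 0;0 0 12 0 0 0 0;0 0 8 0 0 0 0;0 0 3 0 0 0 0;0 0 0 0 0 0 0;0 0 0 0 0 0 0")

```text
t: 26.85
tool_pos: [0.4362, 0.2784, 0.0441]
eef_rot: [2.403, 2.023, 0.001]
contact_force: [0.6, 0.3, -0.9]
finger_gap: 1.003
```

Request:
carry_out(targets="0 0 1.5 0 0 0 0;0 0 0 0 0 0 255;0 0 0 0 0 0 255;0 0 0 0 0 0 255;0 0 0 0 0 0 255;0 0 0 0 0 0 255;0 0 0 0 0 0 255;0 0 0 0 0 0 255;0 0 0 0 0 0 255")

```text
t: 27.75
tool_pos: [0.4361, 0.2782, 0.0424]
eef_rot: [2.403, 2.024, 0.001]
contact_force: [-0.2, -0.2, 5.8]
finger_gap: 0.529
```

Request:
carry_out(targets="0 0 -3 0 0 0 255;0 0 -10 0 0 0 255;0 0 -20 0 0 0 255;0 0 -30 0 0 0 255;0 0 -30 0 0 0 255;0 0 -15 0 0 0 255;0 0 0 0 0 0 255")

```text
t: 28.45
tool_pos: [0.4367, 0.2786, 0.1525]
eef_rot: [2.403, 2.023, 0.005]
contact_force: [0.6, 0.6, -0.8]
finger_gap: 0.532
```

Run:
```python
from h import *
snap('wrist','w9.png')
print(yaw());to(.451,.0065,.15)
```

```text
80.17993015434912
shift [-265.1   60.7    0.9] turn [ 0.0015 -0.0013 -0.    ] | after-turn shift [-265.1   60.7    1.2] t 28.5 gap 0.53 F [-0.3  0.1 -0.9]
```

View pics/w9.png

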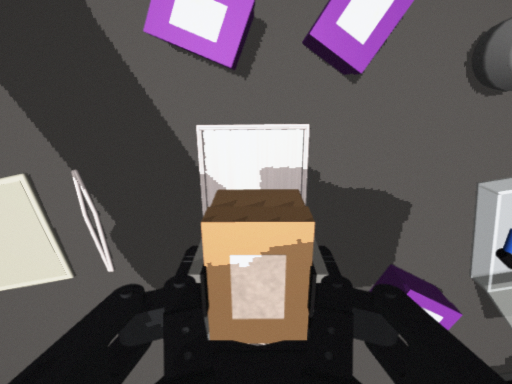

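Brown carton held. On to the mat.

Request:
carry_out(targets="-15 3.4 0 0 0 0 255;-30 6.9 0 0 0 0 255;-40 9.2 0 0 0 0 255;-40 9.2 0 0 0 0 255;-40 9.2 0 0 0 0 255;-40 9.2 0 0 0 0 255;-30 6.8 0 0 0 0 255;-20 4.6 0 0 0 0 255;-10 2.2 0 0 0 0 255;0 0 0 0 0 0 255")

```text
t: 29.5
tool_pos: [0.4499, 0.0051, 0.1493]
eef_rot: [-2.405, -2.02, 0.003]
contact_force: [-0.5, 1.3, -0.8]
finger_gap: 0.529
```

Run:
```python
from h import *
to(.451,.0065,.0424)
```

```text
shift [  1.6   1.  106.9] turn [-0.0018  0.0008 -0.    ] | after-turn shift [  1.5   0.8 106.9] t 29.5 gap 0.529 F [-0.5  1.3 -0.8]
```

Request:
carry_out(targets="1 1 15 0 0 0 255;0 0 30 0 0 0 255;0 0 25 0 0 0 255;0 0 15 0 0 0 255;0 0 9 0 0 0 255;0 0 5 0 0 0 255;0 0 3 0 0 0 255;0 0 1 0 0 0 255;0 0 0 0 0 0 255;0 0 0 0 0 0 255")

```text
t: 30.5
tool_pos: [0.4521, 0.0075, 0.0474]
eef_rot: [2.403, 2.023, 0.001]
contact_force: [0.5, -0.5, -0.2]
finger_gap: 0.53
```

Request:
carry_out(targets="0 0 2 0 0 0 255;0 0 1 0 0 0 255;0 0 1 0 0 0 255;0 0 0.5 0 0 0 255;0 0 0 0 0 0 255;0 0 0 0 0 0 255")

```text
t: 31.1
tool_pos: [0.4519, 0.0075, 0.0425]
eef_rot: [-2.403, -2.024, 0.0]
contact_force: [0.1, -0.3, -1.3]
finger_gap: 0.53
```

Request:
carry_out(targets="0 0 0.5 0 0 0 255;0 0 0.5 0 0 0 255;0 0 0 0 0 0 255")

```text
t: 31.4
tool_pos: [0.4519, 0.0075, 0.0423]
eef_rot: [2.402, 2.023, 0.001]
contact_force: [-2.4, -0.5, 15.6]
finger_gap: 0.529
```

Request:
carry_out(targets="0 0 -0.5 0 0 0 180;0 0 0 0 0 0 100;0 0 0 0 0 0 0;0 0 0 0 0 0 0;0 0 0 0 0 0 0;0 0 -10 0 0 0 0;0 0 -30 0 0 0 0;0 0 -45 0 0 0 0;0 0 -45 0 0 0 0;0 0 -30 0 0 0 0")

```text
t: 32.4
tool_pos: [0.4518, 0.0078, 0.2044]
eef_rot: [2.403, 2.024, 0.002]
contact_force: [0.7, -0.7, -0.6]
finger_gap: 1.002
```

Run:
```python
from h import *
d=snap('wrist','w10.png')
P=cloud(d);H=P[:,:,2]
T=(abs(P[:,:,0]-.451)<.075)&(abs(P[:,:,1]-.007)<.075)
print('carton',[rect(d,m,.051) for m in comps(T&(H>.04)&(H<.08),40)])
T=(abs(P[:,:,0]-.451)<.075)&(abs(P[:,:,1]+.3)<.07)
print('jar',[rect(d,m,.063) for m in comps(T&(H>.05)&(H<.08),40)])
print(yaw());to(.450,-.3025,.2)
```

```text
carton [(array([450.4,   7.1]), array([46.8, 66.1]), 80.5, 3171)]
jar []
80.22314423198807
shift [-306.6   49.5    7.5] turn [ 0.0052 -0.0007 -0.    ] | after-turn shift [-306.6   49.6    7.5] t 32.45 gap 1.001 F [1.2 0.2 3. ]
```

View pics/w10.png

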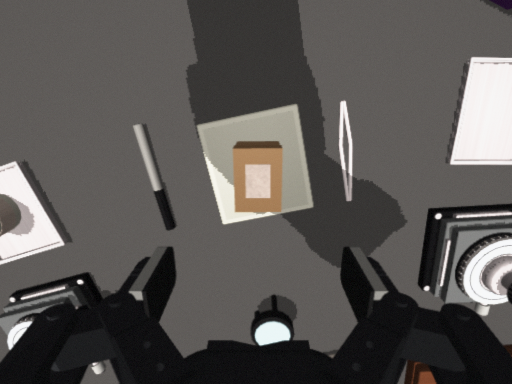

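Request:
carry_out(targets="-20 3 0 0 0 0 0;-40 6.5 0 0 0 0 0;-45 7.3 0 0 0 0 0;-45 7.3 0 0 0 0 0;-45 7.3 0 0 0 0 0;-45 7.3 0 0 0 0 0;-37 6 0 0 0 0 0;-20 3.3 0 0 0 0 0;-9.6 1.5 0 0 0 0 0;0 0 0 0 0 0 0")

```text
t: 33.45
tool_pos: [0.4482, -0.3037, 0.2016]
eef_rot: [-2.404, -2.021, 0.0]
contact_force: [0.6, 0.4, 0.8]
finger_gap: 1.0
```

Run:
```python
from h import *
d=snap('wrist','w11.png')
P=cloud(d);H=P[:,:,2];br=d['img'].min(2)
T=(abs(P[:,:,0]-.451)<.075)&(abs(P[:,:,1]+.3)<.07)
print('jar',[rect(d,m,.063) for m in comps(T&(H>.057)&(H<.07),40)])
print('tray',[rect(d,m,.012) for m in comps(T&(br>110)&(H<.03),200)])
print(yaw());to(.450,-.3025,.044)
```

```text
jar [(array([ 448.2, -302.5]), array([47.4, 48.5]), 80.1, 2046)]
tray [(array([ 455.7, -295.8]), array([110.7, 100.6]), 8.1, 6407)]
80.21506806790664
shift [  0.    1.6 157.8] turn [-0.0003 -0.0006  0.    ] | after-turn shift [1.000e-01 1.500e+00 1.578e+02] t 33.5 gap 1.0 F [-0.4  0.2 -0.1]
```

View pics/w11.png

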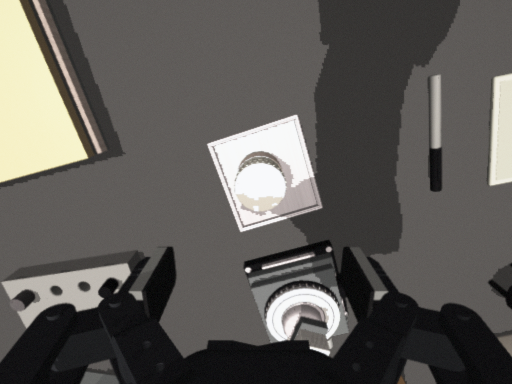

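Request:
carry_out(targets="0 1.3 20 0 0 0 0;0 0 35 0 0 0 0;0 0 35 0 0 0 0;0 0 25 0 0 0 0;0 0 18 0 0 0 0;0 0 12 0 0 0 0;0 0 8 0 0 0 0;0 0 4.5 0 0 0 0;0 0 0 0 0 0 0;0 0 0 0 0 0 0")

```text
t: 34.5
tool_pos: [0.4501, -0.3033, 0.0451]
eef_rot: [2.402, 2.023, 0.0]
contact_force: [0.7, 0.3, 0.0]
finger_gap: 1.0
```

Request:
carry_out(targets="0 0 0 0 0 0 255;0 0 0 0 0 0 255;0 0 0 0 0 0 255;0 0 0 0 0 0 255;0 0 0 0 0 0 255;0 0 0 0 0 0 255;0 0 0 0 0 0 255;0 0 0 0 0 0 255")

```text
t: 35.3
tool_pos: [0.4499, -0.3034, 0.0451]
eef_rot: [2.402, 2.023, -0.0]
contact_force: [-0.9, 0.4, 7.7]
finger_gap: 0.546
```

Request:
carry_out(targets="0 0 -3 0 0 0 255;0 0 -10 0 0 0 255;0 0 -20 0 0 0 255;0 0 -30 0 0 0 255;0 0 -35 0 0 0 255;0 0 -30 0 0 0 255;0 0 -15 0 0 0 255;0 0 0 0 0 0 255")

```text
t: 36.1
tool_pos: [0.4504, -0.3038, 0.1895]
eef_rot: [2.401, 2.021, 0.001]
contact_force: [-0.1, 0.4, -0.6]
finger_gap: 0.551
```

Run:
```python
from h import *
d=snap('wrist','w12.png')
P=cloud(d);s=d['state'];M=R.from_rotvec(s['eef_rot']).as_matrix()
Q=(P-s['tool_pos'])@M
m=(Q[:,:,2]>-.03)&(Q[:,:,2]<.05)&(abs(Q[:,:,0])<.026)&(abs(Q[:,:,1])<.035);q=Q[m]
print(len(q),q.min(0).round(4),q.max(0).round(4))
for z0 in np.arange(-.025,.035,.005):
    w=q[(q[:,2]>z0)&(q[:,2]<z0+.005)]
    if len(w)>30: print(z0.round(3),len(w),w[:,1].min().round(4),circ(w[w[:,1]<0]) if (w[:,1]<0).sum()>20 else '')
print(yaw());to(.4347,.2744,.17)
```

```text
13794 [-0.026  -0.0253 -0.03  ] [0.026  0.0236 0.0382]
-0.025 97 -0.0238 (array([ 0.00134668, -0.0095256 ]), np.float64(0.021278509843697953))
-0.02 8952 -0.0249 (array([-0.00033543, -0.00738552]), np.float64(0.014951409738286466))
-0.015 830 -0.0253 (array([-0.00041932,  0.00228783]), np.float64(0.02623732978166188))
-0.01 613 -0.0249 (array([-0.00035744,  0.00318048]), np.float64(0.027063585485933957))
-0.005 507 -0.0246 (array([-0.00029931,  0.00427648]), np.float64(0.027642025283271816))
0.0 507 -0.0246 (array([-0.00039498,  0.00319015]), np.float64(0.026799947949029616))
0.005 587 -0.0247 (array([-0.00031899,  0.00224364]), np.float64(0.026069425685534955))
0.01 431 -0.025 (array([-0.000539  ,  0.00269582]), np.float64(0.026800325686130336))
0.015 372 -0.0249 (array([-0.00034737,  0.00223629]), np.float64(0.02642061735355903))
0.02 285 -0.0247 (array([-6.65516267e-04,  2.84175470e-05]), np.float64(0.024313651970942398))
0.025 202 -0.0247 (array([-6.51184347e-04, -3.88699074e-05]), np.float64(0.024232983888552537))
0.03 207 -0.0245 (array([-0.00063252, -0.00028487]), np.float64(0.02362634089150313))
80.17577511665328
shift [ 567.  -113.4   17.4] turn [0.001  0.0009 0.    ] | after-turn shift [ 567.  -113.4   18. ] t 36.15 gap 0.545 F [-0.8 -0.1 -0.8]
```

View pics/w12.png

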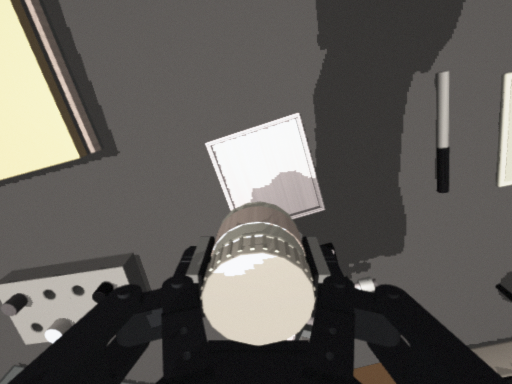

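Request:
carry_out(targets="12 -1 0 0 0 0 255;28 -3 0 0 0 0 255;42 -5 0 0 0 0 255;43 -6 0 0 0 0 255;43 -6 0 0 0 0 255;43 -7 0 0 0 0 255;43 -9 0 0 0 0 255;43 -10 0 0 0 0 255;43 -10 0 0 0 0 255;43 -11 0 0 0 0 255")

```text
t: 37.15
tool_pos: [0.4464, 0.088, 0.1863]
eef_rot: [-2.401, -2.024, 0.003]
contact_force: [1.3, 0.0, -0.9]
finger_gap: 0.547
```

Request:
carry_out(targets="43 -11 0 0 0 0 255;43 -10 0 0 0 0 255;38 -9 0 0 0 0 255;28 -7 0 0 0 0 255;18 -5 5 0 0 0 255;10 -2 5 0 0 0 255;4 -1 5 0 0 0 255;0 0 0 0 0 0 255;0 0 0 0 0 0 255")

```text
t: 38.05
tool_pos: [0.4347, 0.2735, 0.172]
eef_rot: [2.403, 2.023, -0.003]
contact_force: [-0.2, 0.2, -1.1]
finger_gap: 0.547
```

Run:
```python
from h import *
d=snap('wrist','w13.png')
P=cloud(d);H=P[:,:,2];br=d['img'].min(2)
T=(abs(P[:,:,0]-.435)<.075)&(abs(P[:,:,1]-.275)<.075)
print('tray',[rect(d,m,.012) for m in comps(T&(br>110)&(H<.03),200)])
print(yaw());to(.4347,.2744,.0451)
```

```text
tray [(array([434.1, 274.5]), array([100.2, 108.4]), 80.2, 8934)]
80.14355307798945
shift [  1.   -0.3 127.2] turn [-0.0003  0.0011 -0.    ] | after-turn shift [  0.9  -0.4 127.2] t 38.1 gap 0.546 F [-1.1  0.2 -0.8]
```

View pics/w13.png

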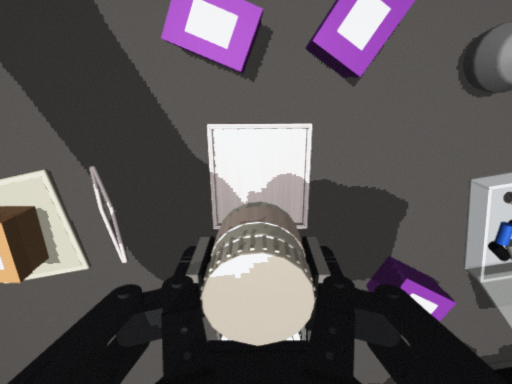

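Request:
carry_out(targets="1 -0.2 15 0 0 0 255;0 0 35 0 0 0 255;0 0 30 0 0 0 255;0 0 20 0 0 0 255;0 0 12 0 0 0 255;0 0 6 0 0 0 255;0 0 3 0 0 0 255;0 0 2 0 0 0 255;0 0 0 0 0 0 255;0 0 0 0 0 0 255")

```text
t: 39.1
tool_pos: [0.4351, 0.2758, 0.0501]
eef_rot: [2.403, 2.023, 0.001]
contact_force: [-0.2, 0.4, -0.9]
finger_gap: 0.55
```

Run:
```python
from h import *
to(.4345,.2744,.0451)
```

```text
shift [-1.5 -0.4  5. ] turn [ 0.0006 -0.0005 -0.    ] | after-turn shift [-1.4 -0.4  5. ] t 39.1 gap 0.55 F [-0.2  0.4 -0.9]
```

Request:
carry_out(targets="-1.4 -0.4 2 0 0 0 255;0 0 1 0 0 0 255;0 0 1 0 0 0 255;0 0 0.5 0 0 0 255;0 0 0.5 0 0 0 255;0 0 0.3 0 0 0 255;0 0 0 0 0 0 255")

```text
t: 39.8
tool_pos: [0.4341, 0.2744, 0.0451]
eef_rot: [2.402, 2.024, 0.001]
contact_force: [-2.3, -2.8, 14.5]
finger_gap: 0.55
```

Request:
carry_out(targets="0 0 -0.4 0 0 0 180;0 0 0 0 0 0 100;0 0 0 0 0 0 0;0 0 0 0 0 0 0;0 0 0 0 0 0 0;0 0 -10 0 0 0 0;0 0 -30 0 0 0 0;0 0 -45 0 0 0 0;0 0 -45 0 0 0 0;0 0 -30 0 0 0 0")

```text
t: 40.8
tool_pos: [0.434, 0.2748, 0.2079]
eef_rot: [-2.402, -2.024, -0.002]
contact_force: [0.2, -0.5, 1.1]
finger_gap: 1.001
```

Run:
```python
from h import *
d=snap('wrist','w14.png')
P=cloud(d);H=P[:,:,2];br=d['img'].min(2)
T=(abs(P[:,:,0]-.435)<.075)&(abs(P[:,:,1]-.275)<.075)
print('tray',[rect(d,m,.012) for m in comps(T&(br>110)&(H<.03),200)])
print('jar',[rect(d,m,.063) for m in comps(T&(H>.057)&(H<.07),40)])
print(yaw());to(.4515,.0075,.2,80.4)
```

```text
tray [(array([434.2, 274.4]), array([100.3, 108.9]), 80.3, 6152)]
jar [(array([432.5, 274.1]), array([47.2, 48.5]), 78.6, 1963)]
80.24489316649743
shift [-261.8   61.7   10.4] turn [ 0.0045 -0.0042 -0.0027] | after-turn shift [-261.9   61.    11.3] t 40.85 gap 0.997 F [1.1 0.1 2. ]
```

View pics/w14.png

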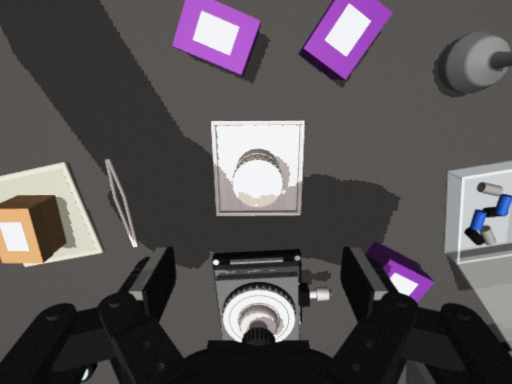

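The jar is upright and centred in tray_b. Next, the carton from the mat.

Request:
carry_out(targets="-15 3.5 0 0 0 0 0;-35 8 0 0 0 0 0;-42 10 0 0 0 0 0;-42 10 0 0 0 0 0;-42 10 0 0 0 0 0;-38 9 0 0 0 0 0;-27 6.5 0 0 0 0 0;-14 3 5 0 0 0 0;-6.5 1.5 5 0 0 0 0;0 0 0 0 0 0 0")

```text
t: 41.85
tool_pos: [0.45, 0.0064, 0.1941]
eef_rot: [-2.402, -2.023, 0.001]
contact_force: [0.4, -0.1, -0.5]
finger_gap: 0.997
```

Run:
```python
from h import *
print(yaw());to(.4515,.0075,.0425,80.4)
```

```text
80.20350062199041
shift [  1.3   1.4 151.6] turn [-0.001  -0.0001 -0.0034] | after-turn shift [  1.3   1.3 151.6] t 41.85 gap 0.997 F [ 0.4 -0.1 -0.5]
```

Request:
carry_out(targets="1 1 20 0 0 -0.004 0;0 0 35 0 0 0 0;0 0 35 0 0 0 0;0 0 25 0 0 0 0;0 0 17 0 0 0 0;0 0 10 0 0 0 0;0 0 6 0 0 0 0;0 0 2 0 0 0 0;0 0 0 0 0 0 0;0 0 0 0 0 0 0")

```text
t: 42.85
tool_pos: [0.4517, 0.0074, 0.0451]
eef_rot: [2.398, 2.029, 0.001]
contact_force: [-0.1, -0.3, -0.3]
finger_gap: 0.998
```

Request:
carry_out(targets="0 0 1.5 0 0 0 0;0 0 0 0 0 0 255;0 0 0 0 0 0 255;0 0 0 0 0 0 255;0 0 0 0 0 0 255;0 0 0 0 0 0 255;0 0 0 0 0 0 255;0 0 0 0 0 0 255;0 0 0 0 0 0 255")

```text
t: 43.75
tool_pos: [0.4516, 0.007, 0.0435]
eef_rot: [2.399, 2.028, 0.0]
contact_force: [-0.3, 0.1, 5.7]
finger_gap: 0.532
```

Request:
carry_out(targets="0 0 -3 0 0 0 255;0 0 -10 0 0 0 255;0 0 -20 0 0 0 255;0 0 -30 0 0 0 255;0 0 -30 0 0 0 255;0 0 -15 0 0 0 255;0 0 0 0 0 0 255")

```text
t: 44.45
tool_pos: [0.4521, 0.0068, 0.1529]
eef_rot: [2.398, 2.026, 0.004]
contact_force: [0.2, -0.1, -0.9]
finger_gap: 0.532
```

Run:
```python
from h import *
print(yaw());to(.4557,-.296,.15,98)
d=snap('wrist','w15.png')
```

```text
80.38558746689252
shift [-298.    54.1    2.9] turn [ 3.000e-03 -1.000e-04 -3.074e-01] | after-turn shift [-300.4  -38.6    2.9] t 44.45 gap 0.532 F [ 0.2 -0.1 -0.9]
```

View pics/w15.png

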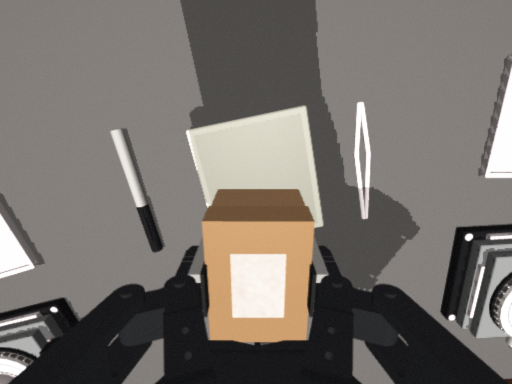

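Request:
carry_out(targets="-15 2.8 0 0 0 0 255;-32 5.8 0 0 0 0 255;-42 7.6 0 0 0 0 255;-42 7.6 0 0 0 0 255;-42 7.6 0 0 0 0 255;-42 7.6 0 0 0 0 255;-35 6.4 0 0 0 0 255;-26 4.7 0 0 0 0 255;-14 2.5 0 0 0 0 255;-8 1.5 0 0 0 0 255")

```text
t: 45.5
tool_pos: [0.4549, -0.2963, 0.1501]
eef_rot: [-2.399, -2.026, 0.001]
contact_force: [-0.5, -0.2, 0.2]
finger_gap: 0.527
```

Request:
carry_out(targets="0 0 0 0 0 -0.06 255;0 0 0 0 0 -0.1 255;0 0 0 0 0 -0.1 255;0 0 0 0 0 -0.047 255;0 0 0 0 0 0 255;0 0 0 0 0 0 255")

```text
t: 46.1
tool_pos: [0.4556, -0.2947, 0.151]
eef_rot: [-2.06, -2.371, -0.0]
contact_force: [-0.5, -0.2, -1.4]
finger_gap: 0.532
```

Run:
```python
from h import *
d=snap('wrist','w16.png')
P=cloud(d);H=P[:,:,2];br=d['img'].min(2)
T=(abs(P[:,:,0]-.456)<.075)&(abs(P[:,:,1]+.296)<.07)
print('tray',[rect(d,m,.012) for m in comps(T&(br>110)&(H<.03),200)])
s=d['state'];M=R.from_rotvec(s['eef_rot']).as_matrix();Q=(P-s['tool_pos'])@M
m=(Q[:,:,2]>-.03)&(Q[:,:,2]<.05)&(abs(Q[:,:,0])<.024)&(abs(Q[:,:,1])<.045);q=Q[m];print(np.percentile(q[:,1],[1,99]).round(4))
print(yaw());to(.4557,-.296,.0435,98)
```

```text
tray [(array([ 441.2, -298. ]), array([ 79.8, 100. ]), 8.0, 7247)]
[-0.0327  0.0307]
98.02988028787975
shift [ -1.1   0.  107.5] turn [-0.0002 -0.0003  0.0005] | after-turn shift [ -1.1   0.  107.5] t 46.15 gap 0.53 F [ 0.5 -0.8 -0.3]
```

View pics/w16.png

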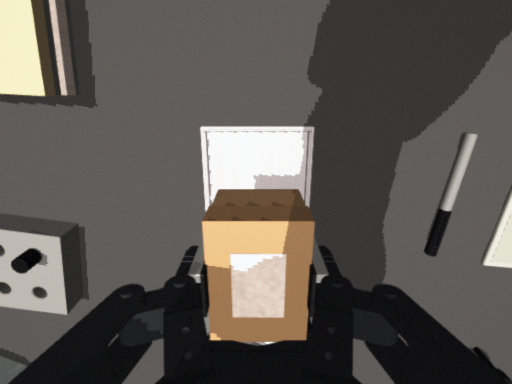

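Aligned with the tray. Lowering.

Request:
carry_out(targets="-0.5 0.3 15 0 0 0 255;0 0 30 0 0 0 255;0 0 25 0 0 0 255;0 0 15 0 0 0 255;0 0 9 0 0 0 255;0 0 5 0 0 0 255;0 0 3 0 0 0 255;0 0 1 0 0 0 255;0 0 0 0 0 0 255;0 0 0 0 0 0 255")

```text
t: 47.15
tool_pos: [0.4559, -0.2964, 0.0486]
eef_rot: [2.06, 2.371, 0.0]
contact_force: [-0.1, 0.3, -0.6]
finger_gap: 0.527
```

Run:
```python
from h import *
to(.4557,-.296,.0435)
```

```text
shift [ 0.4 -0.2  5.1] turn [0.0006 0.0006 0.    ] | after-turn shift [ 0.4 -0.2  5.1] t 47.15 gap 0.527 F [-0.1  0.3 -0.6]
```

Request:
carry_out(targets="0 0 2 0 0 0 255;0 0 1 0 0 0 255;0 0 1 0 0 0 255;0 0 0.5 0 0 0 255;0 0 0.5 0 0 0 255;0 0 0 0 0 0 255;0 0 0 0 0 0 255")

```text
t: 47.85
tool_pos: [0.4557, -0.2962, 0.0435]
eef_rot: [2.06, 2.371, -0.001]
contact_force: [-2.1, -0.5, 6.1]
finger_gap: 0.527
```

Contact made. Releasing and rising.

Request:
carry_out(targets="0 0 0 0 0 0 180;0 0 0 0 0 0 100;0 0 0 0 0 0 0;0 0 0 0 0 0 0;0 0 0 0 0 0 0;0 0 -10 0 0 0 0;0 0 -30 0 0 0 0;0 0 -45 0 0 0 0;0 0 -45 0 0 0 0;0 0 -40 0 0 0 0")

```text
t: 48.85
tool_pos: [0.4556, -0.2957, 0.2158]
eef_rot: [-2.059, -2.372, -0.001]
contact_force: [0.6, -0.6, 0.5]
finger_gap: 1.0
```

Request:
carry_out(targets="0 -5 -40 0 0 0 0;0 0 -30 0 0 0 0;0 0 0 0 0 0 0;0 0 0 0 0 0 0")

```text
t: 49.25
tool_pos: [0.4505, -0.297, 0.2839]
eef_rot: [2.06, 2.37, -0.001]
contact_force: [-0.2, 1.0, -0.3]
finger_gap: 0.998
```

Run:
```python
from h import *
d=snap('wrist','w17.png')
P=cloud(d);H=P[:,:,2];br=d['img'].min(2)
T=(abs(P[:,:,0]-.456)<.075)&(abs(P[:,:,1]+.296)<.07)
print('tray',[rect(d,m,.012) for m in comps(T&(br>110)&(H<.03),200)])
print('carton',[rect(d,m,.051) for m in comps(T&(H>.04)&(H<.07),40)])
S=(abs(P[:,:,0]-.611)<.06)&(abs(P[:,:,1]+.283)<.06)
m=S&(H>.12)&(H<.15);print('link',P[m].mean(0))
m=S&(H>.066)&(H<.074);print(rcirc(P[m],.022))
d=snap('top','top1.png');snap('side','side1.png')
P=cloud(d);H=P[:,:,2]
G=(abs(P[:,:,0]-.649)<.05)&(abs(P[:,:,1]+.01)<.05)&(H>.03);print('mag',[rect(d,m,.045) for m in comps(G,40)])
im=d['img'][:,:,::-1]
a=cv2.resize(im[130:235,140:240],None,fx=4,fy=4,interpolation=cv2.INTER_CUBIC)
b=cv2.resize(im[130:235,310:410],None,fx=4,fy=4,interpolation=cv2.INTER_CUBIC)
cv2.imwrite('pics/c1.png',np.hstack([a,b]))
```

```text
tray [(array([ 455.7, -295.8]), array([109.7, 101. ]), 8.0, 3741)]
carton [(array([ 454.5, -296.8]), array([64.6, 46.8]), 8.0, 1968)]
link [ 0.60891959 -0.28464205  0.13098085]
(array([ 0.6102, -0.2837]), np.float64(0.0204), 148, 282)
mag [(array([649.1,  -9.5]), array([53.3, 48.7]), 0.0, 212)]
```

View pics/w17.png

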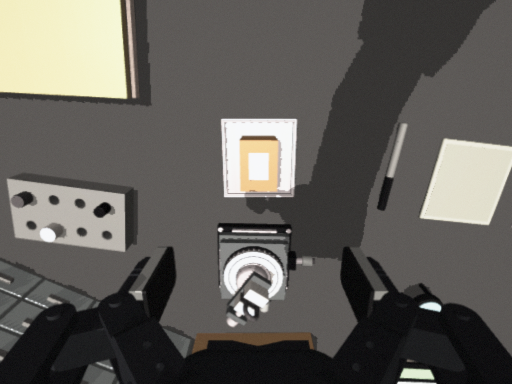

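View pics/c1.png

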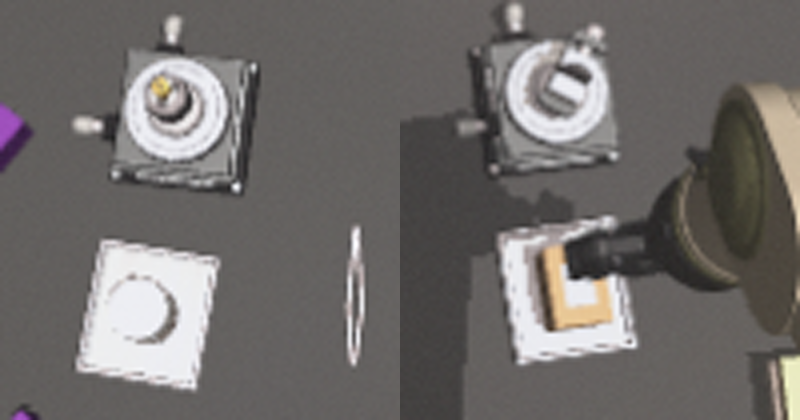

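View pics/side1.png

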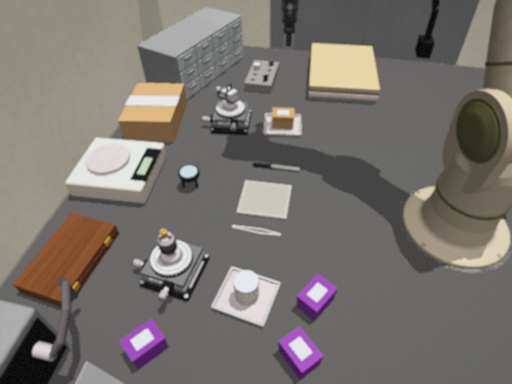

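All four exhibits stand upright and centred, the mat is empty, the magnifier is unmoved, and the gripper is clear. Handing in.

```bash
python3 -c "
from h import *
print(bot.sign_off(), bot.get_state()['t'])"
```

```text
the job is handed in; nothing more can be done
the job is handed in; nothing more can be done
```

The two mounts and their containers have changed places, and I handed the job in at about 49 s of the 141 s. The vice mount is on stage_a with the brown carton in tray_a; the chuck mount is on stage_b with the jar in tray_b. I parked only on the clean mat, first the chuck mount and later the carton. Both mounts were exchanged before the containers.

**Placement, from the last wrist pictures:**

| Item | Now on | Distance from the centre |
|---|---|---|
| vice mount | stage_a | about 1–2 mm |
| chuck mount | stage_b | about 2 mm |
| jar | tray_b | about 2 mm |
| carton | tray_a | about 1–2 mm, square to the tray |

- **Upright and clear:** all four stand upright in the last pictures, the mat is empty and the gripper was about 0.2 m above everything.
- **Bystanders:** the magnifier reads exactly where it was. I never moved the purple look-alikes.
- **Forces:** the highest set-down reading was about 16 N.
- **Disagreements:** the trays measured about 3–5 mm larger than stated in both cameras. That looks like edge blur, and their centres repeated to within 2 mm. A few circle fits on partly hidden edges came out 1–3 mm off in radius.

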